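# Lock the plating turntable

## Robot

A 6-joint arm with a two-finger parallel gripper is mounted at the origin on a cart in front of the work surface, level with it; the furniture and walls round the work are solid. World frame = base frame: x ahead of the robot, y to its left, z up, the work surface at z = 0. Lengths are in mm, angles in rad, forces in N, time in s.
With the tool pointing down it reaches from about 350 to 975 mm from the base axis. Payload 7.1 kg.
Tool frame: the origin (TCP) lies at the very end of the fingers, on their centre line; the grasp point (between the pads) lies 19 mm behind it; z points along the fingers, y is the line along which they close (so a half turn about z gives the same grasp; the last joint's range is limited). The gripper opens to 88 mm and grips with 3 to 60 N. Pads are 20 mm wide; open, the fingers measure 115 mm over their backs; the gripper's body (75 mm by 178 mm) begins 61 mm behind the grasp point.
Start: joints at [-1.192, 0.423, 1.63, -0, 1.089, -0.019], TCP at [242.135, -576.173, 193.975] pointing down, gripper open.
Joint ranges: [-3, 3], [-0.9, 2.11], [0.09, 2.58], [-1.31, 4.45], [0.11, 2.69], [-2.54, 2.54]. Speed limits (rad/s): [2.39, 2.39, 3.01, 3.14, 3.14, 3.14].

## Interface

Orientations are given as a rotation vector (axis times angle).
In Python, from workcell import get_obs, get_image, job, models gives the robot as it stands.
- The arm moves only by the tool jog_arm, never from a script. Its argument "increments" is one flat list of numbers, 7 for each row, row after row: the turn, a rotation vector about the tool's x, y, z in degrees, then the shift along the tool's x, y, z in mm, then the opening in per cent of the stroke, from 0 (shut) to 100 (fully open). A call has 1 to 12 rows; each row shifts and turns the commanded pose from where the row before left it, along the tool's axes as they then stand; what a row does not reach is not made up. A row lasts 1/8 s, in which the tool goes at most 62.5 mm and 10.7 degrees, less where a joint would pass 70% of its speed; a pose out of reach is approached as far as the arm can. A call is refused whole if a number of a shift passes 62.5 or a number of a turn 10.7, either way. A call with a gripper value outside its range is refused whole. The fingers move at their own pace and stop on an object; the grip force is fixed at half the most. Time passes only in rows, so rows that do not move let the fingers close. It gives the time, the measured TCP pose, the force, the opening and the grip force at its end, in the units of the state.
- get_obs(): the state, without advancing time (a new reading comes with each control period).
- get_image(name): name is "side" or "top"; returns a dict with "pixels" (420x560x3 uint8, blue, green, red), "depth" (420x560 float32, mm along the optical axis (not along the pixel's ray), 0 where there is no reading), "fx", "fy", "cx", "cy" (pixels), "cam_to_world" (4x4, takes a point from camera to world coordinates). Camera axes: x right, y up, looking along -z (the intrinsics and any distortion apply to the point x, -y, -z); pixel columns grow to the right and rows downward; lengths in mm; the calibration is good to about 2 mm. A picture is of the moment at which its call begins.
- job.close_job(): hands the job in; it is judged then, once.
Trained networks look in the newest picture that a camera, given by its name, has taken for a name from the list of things; names that differ only in an ending like _2 or _b are one class to them, and where a whole thing is asked for, a point or a joint stands for the part that bears it (a point fixed in the world has none). Each returns a list of dicts, best first, with "p" (0 to 1); they miss things now and then, are a little off and sometimes report something else, mostly with a low value. They report only what shows in the picture. A call takes as long as a camera call.
- models.look_for(target, camera): "centre" ([x, y, z] in mm, in world coordinates, good to about 4 mm: the middle of the surface that is visible of it).
- models.regions_of(target, camera): "region" (420x560 bool, what is visible of it).
The state is a dict: "t": time; "qpos": joint angles; "qvel": joint speeds; "joint_torque": joint torques, N m; "ee_pos": TCP position; "orientation": TCP orientation; "ft_force": force on the tool from outside, world axes, zero at the start; "moment": the same for the moment, N m; "width": finger opening in mm; "grasp_force": force on a finger pad.
Only numpy, scipy, OpenCV 4.12 (cv2) and the standard library are available. Lean on these libraries where they do the work, as an engineer would, in place of code of your own. Each camera call takes 0.05 s, during which the arm holds its last target. There are 200 camera calls.

## Task

Lock the plating turntable so that the culture dish on it can be marked: turn the disc by pushing its upright finger post round until the slot in its rim faces the lock bar, then push the bar by its upright thumb plate through the slot, fully home. Only push, with the fingertips or the outside of the fingers; do not touch or lift the dish on the turntable, leave everything else where it is, and draw back clear of the turntable at the end.

Things in the scene. Friction and masses are not known exactly. Their poses are not given: they have to be found in the camera images.
- turntable_base: Dark grey cast base of the plating turntable, fixed to the bench; origin on the turntable's axis at bench height, z up. Round part: radius 86 mm. Its -y points along a tongue (66 mm wide, reaching 210 mm from the axis, 18 mm high) that carries the lock bar. At yaw 0 the tongue points to the robot's right; the base stands turned up to 0.35 rad either way.
- guide_top (a point): Middle of the cap plate of the guide block in which the lock bar slides, 43 mm above the bench, on the tongue 129 mm from the axis. The block is 44 mm wide and reaches from 108 to 150 mm from the axis; its screw heads rise to 46 mm.
- axis (a point): Point on the turntable's axis at the height of the disc's top face, 36 mm above the bench. The dish stands on it, its top at 53 mm.
- lock_line (a point): Fixed point of the base on the line along which the lock bar slides, 80 mm from the axis on the bar's side, 36 mm above the bench. The middle of the disc's slot must come here.
- turntable (a joint): Turn of the disc, rad: 0 (or a whole turn, 6.283) where the slot faces the lock bar; grows anticlockwise seen from above; turns endlessly either way, stiffly (about 1 N at the post), and stays where it is left. Bare metal disc, radius 90 mm, 10 mm thick (26 to 36 mm above the bench), with graduation marks round the rim and one slot.
- slot (a point): Middle of the slot on the disc's top face, 80 mm from the axis; turns with the disc. The slot is radial and open at the rim, 14 mm wide from 60 to 84 mm from the axis, flaring to 22 mm at the rim.
- post_top (a point): Top of the finger post, 81 mm above the bench: a black upright round post, 16 mm across (49 to 78 mm above the bench, slimmer below), standing on the disc 74 mm from the axis, a quarter turn clockwise (seen from above) from the slot; turns with the disc.
- lock_bar (a joint): Travel of the lock bar towards the axis, m: 0 drawn out, 0.034 fully home (its stop); starts within 0.006 of drawn out. Slides with about 3 N of friction, stays where it is left, and is stopped by the disc's rim unless the slot faces it. Steel bar 10 mm wide, 9 mm high, centred 31 mm above the bench, its nose tapering to 5 mm.
- bar_nose (a point): Front end of the lock bar, on its top face; 100 mm from the axis when drawn out, 66 mm when home.
- tab_top (a point): Middle of the top edge of the bar's upright thumb plate, 78.5 mm above the bench: 26 mm wide across the bar, 8 mm thick along it, rising from the bar; its middle is 188 mm from the axis when the bar is drawn out, 154 mm when home. It is pushed on its outer face, towards the axis.
- dish: Closed petri dish, 90 mm across, 15 mm high, standing loose in the middle of the turntable between three low pins; origin at the centre of its underside, 38 mm above the bench. Must not be touched.
- spare_dish: Bystander: spare petri dish, 90 mm across, 15 mm high, on the bench in front of the lock bar's tongue; origin at the centre of its underside.
- pen: Bystander: black marker pen, 140 mm long, 12 mm thick, on the bench on the robot's side of the turntable; origin at the centre of its underside.
- beaker: Bystander: small clear beaker, 43 mm across, 50 mm high, on the bench behind the lock bar's tongue; origin at the centre of its underside.
- tweezers: Bystander: steel forceps, 125 mm long, 9 mm high, on the bench to the left of the turntable; origin at the centre of its underside.
- timer: Bystander: white bench timer, 62 x 62 x 18 mm, on the bench to the right; origin at the centre of its underside.
- tape: Bystander: roll of tape, 104 mm across, 25 mm high, on the bench at the right; origin at the centre of its underside.
- bottle: Bystander: small reagent bottle with an orange cap, 56 mm across, 113 mm high, on the bench at the right; origin at the centre of its underside.

How it is judged:
By the outcome, as a careful person would: the job done as asked, in the order asked, and still so for the second after the job is handed in, with the robot touching nothing.
It also fails if it takes over 51 s, if anything falls off the work surface, if the arm or the gripper's body presses on something with over 40 N, if the wrist force passes 120 N, or if a joint passes its speed limit or range.

## Working session

There is one attempt and no reset: what is moved stays moved. The work goes in short steps, Python scripts to look and compute and a tool call to move; the robot and the scene stay as the last step left them, time stands still between calls to the robot, and variables do not carry over. Pictures are saved under pics/ and viewed, at most 10 in all, crops included, and the job is handed in when it is done.

Besides the shell and the picture viewer there is one more tool, called after ">>>" as a command line: name --argument value ..., lists and objects as JSON in quotes. jog_arm: Moves the arm, as the interface text tells. Its arguments: {"type":"object","properties":{"increments":{"type":"array"}},"required":["increments"]}

```bash
mkdir -p pics
cat > h.py <<'E'
import numpy as np, cv2
from workcell import get_obs, get_image, job, models
def snap(cam,name=None):
    im=get_image(cam)
    if name: cv2.imwrite('pics/'+name+'.png',im['pixels'])
    return im
def pix2w(im,u,v,z=None):
    d=im['depth'][int(v),int(u)]
    T=im['cam_to_world']
    r=np.array([(u-im['cx'])/im['fx'],-(v-im['cy'])/im['fy'],-1.])
    if z is not None:
        w=T[:3,:3]@r; d=(z-T[2,3])/w[2]
    return T[:3,:3]@(r*d)+T[:3,3]
E
python3 - <<'E'
from h import *
np.set_printoptions(precision=1,suppress=True)
o=get_obs();print(o['t'],o['ee_pos'],o['orientation'],o['width'])
for c in('top','side'):
    im=snap(c,c+'1'); print(c,im['cam_to_world'],im['fx'])
    for n in['turntable_base','guide_top','slot','post_top','tab_top','bar_nose','dish','spare_dish','pen','beaker','tweezers','timer','tape','bottle']:
        print(n,[(round(r['p'],2),np.array(r['centre'])) for r in models.look_for(n,c)[:2]])
print(get_obs()['t'])
E
```

```text
0.0 [ 241.9 -575.6  193.2] [-3.1 -0.6  0. ] 87.77394237176212
top [[ -0.    1.   -0.1 435. ]
 [ -1.   -0.    0.  -87. ]
 [  0.    0.1   1.  989.3]
 [  0.    0.    0.    1. ]] 387.4501786160817
turntable_base [(0.96, array([554.2,  47.4,  32.7]))]
guide_top [(0.78, array([555. ,  41.9,  31.8]))]
slot [(0.56, array([531.9,  83.4,  38.1]))]
post_top [(0.87, array([533.5,  83.4,  34.4]))]
tab_top [(0.44, array([572.9, -83.1,  35.1])), (0.38, array([ 381.3, -414.8,   23.9]))]
bar_nose [(0.41, array([570.3, -79.7,  35.7]))]
dish [(0.89, array([537.6,  89.8,  50.8]))]
spare_dish [(0.96, array([471.5, -68.4,  14.4]))]
pen [(0.68, array([ 382.9, -411.6,   19.3])), (0.56, array([405.2, 100.5,   8.9]))]
beaker [(0.62, array([674.7,  13.5,  16.5]))]
tweezers [(0.63, array([471.9, 219.6,  10.7])), (0.34, array([571.3, -78.7,  39.4]))]
timer [(0.88, array([ 374.9, -270.7,   14.2]))]
tape [(0.68, array([ 386.6, -412.8,   24.2]))]
bottle [(0.79, array([ 539. , -446.4,   77.3]))]
side [[  -1.    -0.     0.   592.1]
 [   0.    -0.6    0.8 1055.9]
 [  -0.     0.8    0.6  941. ]
 [   0.     0.     0.     1. ]] 507.95254634422884
turntable_base [(0.87, array([556.2,  90.8,  40.9]))]
guide_top [(0.71, array([550.6,  89.1,  41.4])), (0.41, array([530.7, 111.1,  37. ]))]
slot [(0.92, array([534.4, 111.1,  33.3])), (0.19, array([555. ,  90.8,  41.4]))]
post_top [(0.98, array([533.8, 109.8,  38.4]))]
tab_top [(0.74, array([573.5, -85.9,  58. ])), (0.38, array([467.1, 207.9,  13.3]))]
bar_nose [(0.68, array([576.5, -86.2,  50.7]))]
dish [(0.71, array([536. ,  91.7,  56.3]))]
spare_dish [(0.95, array([470.2, -62.2,  11. ])), (0.19, array([578.5, -90.4,  55.1]))]
pen [(0.72, array([403.1, 114.8,   9.5]))]
beaker [(0.56, array([667.5,  25. ,  30.4]))]
tweezers []
timer [(0.62, array([ 374.5, -260.8,   14.7]))]
tape [(0.57, array([ 382.5, -393.1,   15.1])), (0.38, array([555.4,  90.5,  41.3]))]
bottle [(0.76, array([ 559.1, -449. ,   85.2]))]
1.5
```

View pics/top1.png

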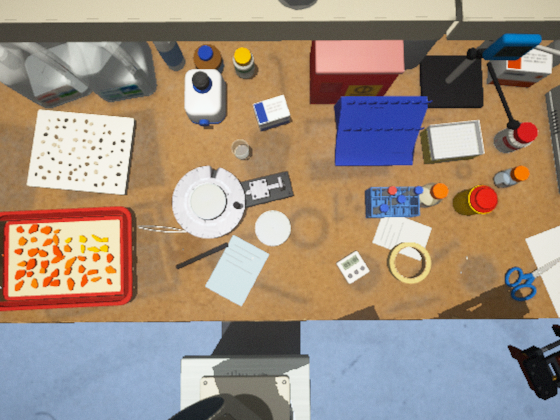

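View pics/side1.png

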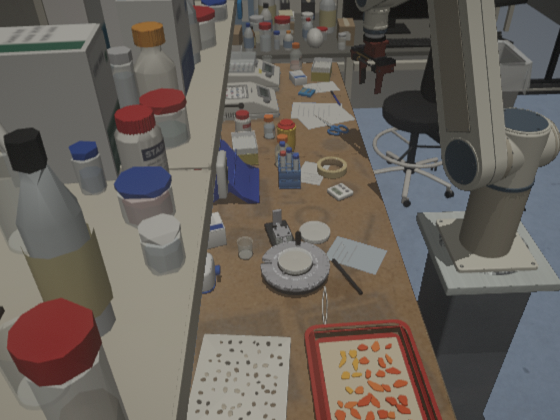

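The top view shows the disc centred at about (208,202) and the tongue pointing right and slightly up to about (292,185). The post is probably at (240,206). I'll zoom in to confirm.

Run:
```python
import cv2,numpy as np
a=cv2.imread('pics/top1.png')[155:250,160:305]; b=cv2.imread('pics/side1.png')[200:300,230:380]
cv2.imwrite('pics/z1.png',np.vstack([cv2.resize(a,(450,295),interpolation=3),cv2.resize(b,(450,300),interpolation=3)]))
```

```text
(no output)
```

View pics/z1.png

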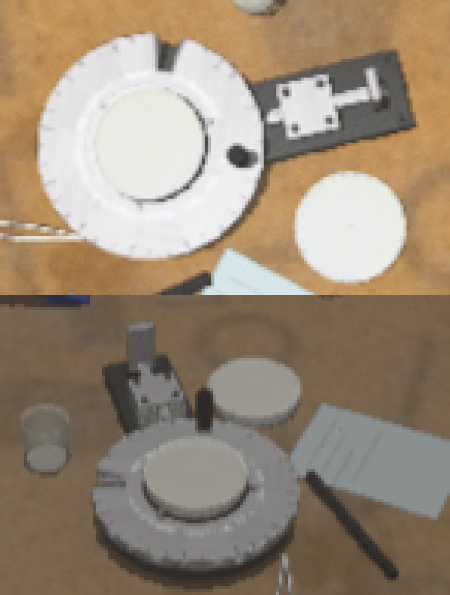

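```bash
cat >> h.py <<'E'
from scipy.spatial.transform import Rotation as Ro
from scipy.optimize import least_squares
def cloud(im):
    v,u=np.mgrid[0:420,0:560]; d=im['depth']
    r=np.stack([(u-im['cx'])/im['fx'],-(v-im['cy'])/im['fy'],-np.ones(d.shape)],-1)*d[...,None]
    T=im['cam_to_world']; P=r@T[:3,:3].T+T[:3,3]; P[d==0]=np.nan
    return P
E
python3 - <<'E'
from h import *
np.set_printoptions(precision=1,suppress=True)
o=get_obs(); R=Ro.from_rotvec(o['orientation']).as_matrix(); print(R)
for c in('top','side'):
    im=snap(c); P=cloud(im); C=np.array([536,90.])
    X,Y,Z=P[...,0],P[...,1],P[...,2]; r=np.hypot(X-C[0],Y-C[1])
    g=im['pixels'].astype(int)
    dm=(Z>29)&(Z<41)&(r<96)&(r>50); q=P[dm][:,:2]
    # disc outline: farthest point per sector, robust circle
    a=np.arctan2(q[:,1]-C[1],q[:,0]-C[0]); k=((a+np.pi)/(2*np.pi)*72).astype(int)
    rr=np.hypot(*(q-C).T); e=np.array([q[k==i][rr[k==i].argmax()] for i in range(72) if (k==i).any()])
    f=least_squares(lambda p:np.hypot(e[:,0]-p[0],e[:,1]-p[1])-p[2],[*C,90],loss='soft_l1'); print(c,'disc',f.x, 'z',np.median(P[dm][:,2]))
    for n,m in(('post',(Z>62)&(Z<90)&(r<110)),('tab',(Z>60)&(Z<90)&(r>130)&(r<220)&(Y<10)),('guide',(Z>38)&(Z<50)&(r>100)&(r<155)&(Y<30)&(X>530))):
        p=P[m]
        if len(p): print(n,len(p),p.mean(0),np.median(p,0),p.min(0),p.max(0))
    dn=(r<96)&(r>60)&(Z<30); 
    for n in('slot','guide_top','tab_top','post_top','bar_nose'):
        for t in models.regions_of(n,c)[:1]:
            m=t['region']; vv,uu=np.nonzero(m); print(n,round(t['p'],2),m.sum(),uu.min(),uu.max(),vv.min(),vv.max())
    # slot: low depth inside the disc annulus
    s=P[(r>62)&(r<84)&(Z<32)&(Z>5)]; print('slot low',len(s),s.mean(0) if len(s) else '')
print(get_obs()['t'])
E
```

```text
[[ 0.9  0.4  0. ]
 [ 0.4 -0.9 -0. ]
 [ 0.   0.  -1. ]]
top disc [537.3  86.5  89.6] z 36.69727167089587
post 40 [524.5  13.1  79.4] [524.8  13.6  80.4] [517.8   5.9  62.8] [532.5  21.1  85.1]
tab 45 [577.9 -90.9  76.8] [576.8 -90.3  78.9] [565.7 -97.4  61.2] [591.9 -85.5  81.6]
guide 329 [572.2 -35.4  44. ] [567.6 -38.4  43.9] [542.9 -63.1  38.1] [677.2  27.8  49.9]
slot 0.84 2983 173 245 166 237
guide_top 0.73 4285 173 293 166 237
post_top 0.68 249 176 228 242 268
bar_nose 0.55 4249 173 293 166 237
slot low 38 [609.7  77.6  19.3]
side disc [535.2  87.2  89.9] z 36.837637534019336
post 50 [523.8  17.8  74.4] [523.   19.   75.3] [517.1   7.5  62.3] [530.7  25.   86. ]
tab 66 [577.5 -88.1  71.8] [578.3 -88.   71.6] [564.  -97.3  60.1] [589.9 -82.9  83.8]
guide 218 [583.3 -25.5  43.9] [569.5 -28.5  44.2] [539.2 -63.5  38.5] [676.   29.9  49.8]
slot 0.67 2135 261 329 231 291
guide_top 0.75 2884 261 329 210 294
tab_top 0.45 146 272 284 209 240
post_top 0.64 2027 261 329 231 290
bar_nose 0.67 176 272 284 208 239
slot low 225 [543.  151.5  15.5]
2.1
```

The post is at about (524,14.5) and the axis at about (536.5,87). The bar lies about 13° off, so the disc has to turn about 67° clockwise. I'll go over there with the fingers shut.

>>> jog_arm --increments '[0, 0, 0, 40, -32, 0, 0, 0, 0, 0, 40, -32, 0, 0, 0, 0, 0, 40, -32, 0, 0, 0, 0, 0, 40, -32, 0, 0, 0, 0, 0, 40, -32, 0, 0, 0, 0, 0, 40, -32, 0, 0, 0, 0, 0, 40, -32, 0, 0, 0, 0, 0, 40, -32, 0, 0, 0, 0, 0, 40, -32, 0, 0, 0, 0, 0, 40, -32, 0, 0, 0, 0, 0, 40, -32, 0, 0, 0, 0, 0, 40, -32, 0, 0]'

```text
t: 3.6
ee_pos: [536.7, -34.6, 194.2]
orientation: [3.079, 0.621, 0.001]
ft_force: [1.1, -1.0, 0.1]
width: 0.3
grasp_force: 0.0
```

>>> jog_arm --increments '[0, 0, -9.5, 0, 0, 0, 0, 0, 0, -9.5, 0, 0, 0, 0, 0, 0, -9.5, 0, 0, 0, 0, 0, 0, -9.5, 0, 0, 0, 0, 0, 0, -9.5, 0, 0, 0, 0, 0, 0, -9.5, 0, 0, 0, 0, 0, 0, 0, 0, 0, 0, 0, 0, 0, 0, 0, 0, 0, 0]'

```text
t: 4.6
ee_pos: [535.9, -36.2, 194.0]
orientation: [2.413, 2.011, 0.0]
ft_force: [-0.6, -0.1, -0.1]
width: 0.3
grasp_force: 0.0
```

```bash
cat >> h.py <<'E'
A=np.array([536.5,87.])
def plan(x,y,z,yang):
    o=get_obs(); R=Ro.from_rotvec(o['orientation']).as_matrix()
    ya=np.degrees(np.arctan2(R[1,1],R[0,1])); d=R.T@(np.array([x,y,z])-o['ee_pos'])
    print('t',round(o['t'],2),'pos',np.round(o['ee_pos'],1),'yang',round(ya,1),'shift',np.round(d,1),'turn(toolz, after shift)',round(ya-yang,1),'zaxis',np.round(R[:,2],3),'F',np.round(o['ft_force'],1),'w',round(o['width'],1),'q',np.round(o['qpos'],2))
E
python3 -c "
from h import *
plan(556.4,8.5,58,-9.8)"
```

```text
t 4.6 pos [535.9 -36.2 194. ] yang -10.4 shift [ 47.7  12.1 136. ] turn(toolz, after shift) -0.6 zaxis [ 0.  0. -1.] F [-0.6 -0.1 -0.1] w 0.3 q [-0.09  0.29  1.82  0.    1.02  0.09]
```

>>> jog_arm --increments '[0, 0, 0, 24, 6, 0, 0, 0, 0, 0, 24, 6, 0, 0, 0, 0, 0, 0, 0, 34, 0, 0, 0, 0, 0, 0, 34, 0, 0, 0, 0, 0, 0, 34, 0, 0, 0, 0, 0, 0, 34, 0, 0, 0, 0, 0, 0, 0, 0]'

```text
t: 5.48
ee_pos: [554.2, 8.9, 55.9]
orientation: [-2.41, -2.011, 0.006]
ft_force: [0.1, 0.1, -0.0]
width: 0.1
grasp_force: 0.0
```

```bash
python3 -c "
from h import *
plan(556.4,8.5,58,-9.8)
# per-row constant motion, angle th deg cw about axis
o=get_obs();R=Ro.from_rotvec(o['orientation']).as_matrix()
c=R.T@np.r_[A-o['ee_pos'][:2],0];print('axis in tool frame',c)
for th in(2,3,4):
    Q=Ro.from_rotvec([0,0,np.radians(th)]).as_matrix();print(th,(c-Q@c).round(2))
im=snap('top','top2');c=im['pixels'][155:250,160:305];cv2.imwrite('pics/top2.png',cv2.resize(c,(580,380),interpolation=2))"
```

```text
t 5.47 pos [554.2   8.9  55.9] yang -10.3 shift [ 0.   2.2 -2.1] turn(toolz, after shift) -0.5 zaxis [-0.005  0.    -1.   ] F [ 0.1  0.1 -0. ] w 0.1 q [-0.01  0.52  1.87 -0.    0.76  0.17]
axis in tool frame [ 73.67584874 -31.40873967   0.08923759]
2 [-1.05 -2.59  0.  ]
3 [-1.54 -3.9   0.  ]
4 [-2.01 -5.22  0.  ]
```

View pics/top2.png

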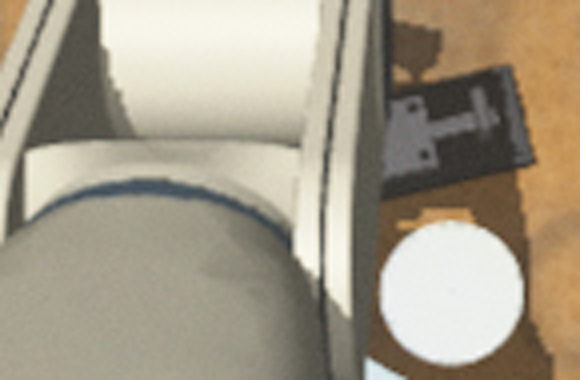

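The arm blocks the top view over the disc. The bar and spare dish are undisturbed. I'll close the gap and sweep the first part of the arc.

>>> jog_arm --increments '[0, 0, 0, 0, -4, -2, 0, 0, 0, 0, 0, -4, 0, 0, 0, 0, 0, 0, -1.5, 0, 0, 0, 0, 3, -1.05, -3.9, 0, 0, 0, 0, 3, -1.05, -3.9, 0, 0, 0, 0, 3, -1.05, -3.9, 0, 0, 0, 0, 3, -1.05, -3.9, 0, 0, 0, 0, 3, -1.05, -3.9, 0, 0, 0, 0, 3, -1.05, -3.9, 0, 0, 0, 0, 3, -1.05, -3.9, 0, 0, 0, 0, 3, -1.05, -3.9, 0, 0, 0, 0, 0, 0, 0, 0, 0]'

```text
t: 7.02
ee_pos: [514.9, 13.8, 60.4]
orientation: [2.776, 1.47, 0.001]
ft_force: [0.1, -0.7, -0.5]
width: 0.2
grasp_force: 0.0
```

```bash
cat >> h.py <<'E'
def state(cam='side'):
    im=snap(cam); P=cloud(im); X,Y,Z=P[...,0],P[...,1],P[...,2]; r=np.hypot(X-A[0],Y-A[1])
    p=P[(Z>58)&(Z<82)&(r<88)&(r>60)&(im['pixels'].max(2)<70)]
    if len(p): m=np.median(p,0);print('post',len(p),m.round(1),'ang',np.degrees(np.arctan2(m[1]-A[1],m[0]-A[0])).round(1))
    p=P[(Z>60)&(Z<82)&(r>130)&(r<210)&(Y<0)]
    if len(p): print('tab',len(p),p.mean(0).round(1))
    return im
E
python3 -c "
from h import *
o=get_obs();R=Ro.from_rotvec(o['orientation']).as_matrix()
print('axis in tool',(R.T@np.r_[A-o['ee_pos'][:2],0]).round(1)); plan(550,8.5,58,-76.8)
im=state();cv2.imwrite('pics/s3.png',cv2.resize(im['pixels'][190:310,220:380],(800,600),interpolation=2))"
```

```text
axis in tool [ 72.7 -23.2   0. ]
t 7.03 pos [514.9  13.8  60.4] yang -34.2 shift [15.4 32.   2.4] turn(toolz, after shift) 42.6 zaxis [ 0. -0. -1.] F [ 0.1 -0.7 -0.5] w 0.2 q [ 0.    0.47  1.96 -0.    0.72  0.6 ]
post 50 [522.8  17.9  72.8] ang -101.2
tab 66 [577.  -89.2  71.1]
```

View pics/s3.png

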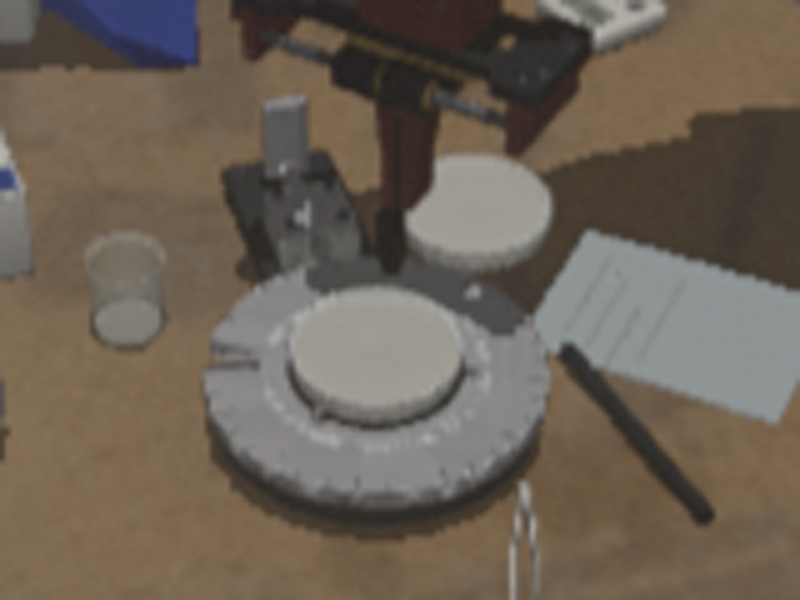

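```bash
python3 -c "
from h import *
np.set_printoptions(precision=1,suppress=True)
im=snap('side');P=cloud(im);T=im['cam_to_world']
def proj(p):
    c=np.linalg.inv(T)@np.r_[p,1];return im['cx']+im['fx']*c[0]/-c[2],im['cy']-im['fy']*c[1]/-c[2]
o=get_obs();print(o['ee_pos'],proj(o['ee_pos']),proj([524,14,81]),proj([524,14,60]))
for v in range(212,248,3): print(v,[tuple(P[v,u].round(0))+(im['pixels'][v,u].max(),) for u in(296,298,300,302,304)])
"
```

```text
[515.2  13.8  60.3] (np.float64(300.62529278397517), np.float64(237.82310229178518)) (np.float64(297.4111266577565), np.float64(232.0393612107622)) (np.float64(297.3742330817761), np.float64(238.08234663096783))
212 [(np.float64(528.0), np.float64(16.0), np.float64(150.0), np.uint8(55)), (np.float64(523.0), np.float64(23.0), np.float64(154.0), np.uint8(55)), (np.float64(518.0), np.float64(23.0), np.float64(155.0), np.uint8(47)), (np.float64(515.0), np.float64(53.0), np.float64(177.0), np.uint8(44)), (np.float64(510.0), np.float64(52.0), np.float64(176.0), np.uint8(43))]
215 [(np.float64(528.0), np.float64(16.0), np.float64(140.0), np.uint8(60)), (np.float64(523.0), np.float64(20.0), np.float64(143.0), np.uint8(54)), (np.float64(518.0), np.float64(21.0), np.float64(143.0), np.uint8(54)), (np.float64(513.0), np.float64(26.0), np.float64(147.0), np.uint8(57)), (np.float64(509.0), np.float64(31.0), np.float64(151.0), np.uint8(53))]
218 [(np.float64(528.0), np.float64(15.0), np.float64(129.0), np.uint8(62)), (np.float64(523.0), np.float64(13.0), np.float64(128.0), np.uint8(54)), (np.float
[... 2763 characters left out ...]
(528.0), np.float64(19.0), np.float64(51.0), np.uint8(49)), (np.float64(523.0), np.float64(21.0), np.float64(52.0), np.uint8(41)), (np.float64(516.0), np.float64(4.0), np.float64(38.0), np.uint8(57)), (np.float64(511.0), np.float64(6.0), np.float64(39.0), np.uint8(77)), (np.float64(505.0), np.float64(5.0), np.float64(38.0), np.uint8(72))]
245 [(np.float64(528.0), np.float64(18.0), np.float64(39.0), np.uint8(73)), (np.float64(522.0), np.float64(16.0), np.float64(37.0), np.uint8(71)), (np.float64(517.0), np.float64(14.0), np.float64(35.0), np.uint8(78)), (np.float64(512.0), np.float64(17.0), np.float64(38.0), np.uint8(79)), (np.float64(506.0), np.float64(17.0), np.float64(37.0), np.uint8(78))]
```

The side view shows the shut fingers ending near z≈83–85 at crop (405,210). That is about 23 mm above the reported TCP, so they passed over the post and it hasn't moved. I'll go back, lower by about 20 mm and check again.

>>> jog_arm --increments '[0, 0, -3, 1.3, 3.8, 0, 0, 0, 0, -3, 1.3, 3.8, 0, 0, 0, 0, -3, 1.3, 3.8, 0, 0, 0, 0, -3, 1.3, 3.8, 0, 0, 0, 0, -3, 1.3, 3.8, 0, 0, 0, 0, -3, 1.3, 3.8, 0, 0, 0, 0, -3, 1.3, 3.8, 0, 0, 0, 0, -3, 1.3, 3.8, 0, 0, 0, 0, 0, 0, 8, 0, 0, 0, 0, 0, 0, 4, 0, 0, 0, 0, 0, 0, 0, 10, 0, 0, 0, 0, 0, 0, 9, 0]'

```text
t: 8.62
ee_pos: [558.1, 8.9, 40.1]
orientation: [-2.41, -2.014, 0.001]
ft_force: [0.1, 1.1, 0.2]
width: 0.3
grasp_force: 0.0
```

```bash
python3 -c "
from h import *
o=get_obs();R=Ro.from_rotvec(o['orientation']).as_matrix()
print('axis in tool',(R.T@np.r_[A-o['ee_pos'][:2],0]).round(1)); plan(550,8.5,58,-9.8)
im=state();cv2.imwrite('pics/s4.png',cv2.resize(im['pixels'][190:310,220:380],(800,600),interpolation=2))"
```

```text
axis in tool [ 73.  -35.1   0. ]
t 8.62 pos [558.1   8.9  40.1] yang -10.2 shift [ -1.8  -7.9 -17.9] turn(toolz, after shift) -0.4 zaxis [-0.001  0.    -1.   ] F [0.1 1.1 0.2] w 0.3 q [-0.01  0.55  1.87  0.    0.73  0.17]
post 70 [528.2  18.8  74. ] ang -96.9
tab 5 [586.5 -85.7  62.8]
```

View pics/s4.png

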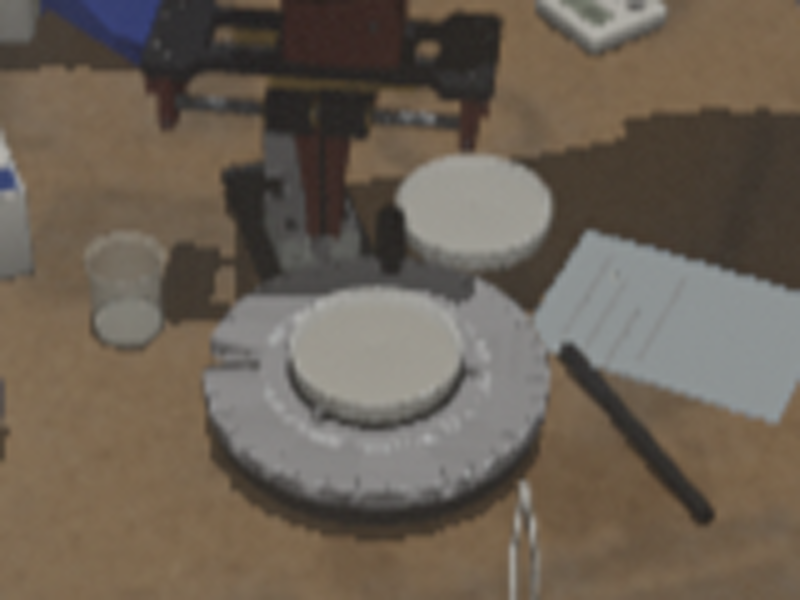

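The fingertips are now at crop (325,235), level with the middle of the post at (390,240), and clear of the guide and dish. Sweeping the arc now.

>>> jog_arm --increments '[0, 0, 0, 0, -5, 0, 0, 0, 0, 0, 0, -5, 0, 0, 0, 0, 0, 0, -3, 0, 0, 0, 0, 3, -1.05, -3.85, 0, 0, 0, 0, 3, -1.05, -3.85, 0, 0, 0, 0, 3, -1.05, -3.85, 0, 0, 0, 0, 3, -1.05, -3.85, 0, 0, 0, 0, 3, -1.05, -3.85, 0, 0, 0, 0, 3, -1.05, -3.85, 0, 0, 0, 0, 3, -1.05, -3.85, 0, 0, 0, 0, 3, -1.05, -3.85, 0, 0, 0, 0, 0, 0, 0, 0, 0]'

```text
t: 10.18
ee_pos: [514.1, 14.3, 41.3]
orientation: [2.776, 1.47, 0.001]
ft_force: [0.5, -0.5, 0.6]
width: 0.3
grasp_force: 0.0
```

```bash
python3 -c "
from h import *
o=get_obs();R=Ro.from_rotvec(o['orientation']).as_matrix()
print('axis in tool',(R.T@np.r_[A-o['ee_pos'][:2],0]).round(1)); plan(550,8.5,58,-76.8)
im=state();cv2.imwrite('pics/s5.png',cv2.resize(im['pixels'][190:310,220:380],(800,600),interpolation=2))"
```

```text
axis in tool [ 72.7 -22.3   0. ]
t 10.18 pos [514.1  14.3  41.3] yang -34.2 shift [ 15.4  32.9 -16.7] turn(toolz, after shift) 42.6 zaxis [ 0.  0. -1.] F [ 0.5 -0.5  0.6] w 0.3 q [0.   0.5  1.96 0.   0.68 0.6 ]
post 66 [503.9  25.7  76.3] ang -118.0
tab 62 [576.8 -88.7  71.7]
```

View pics/s5.png

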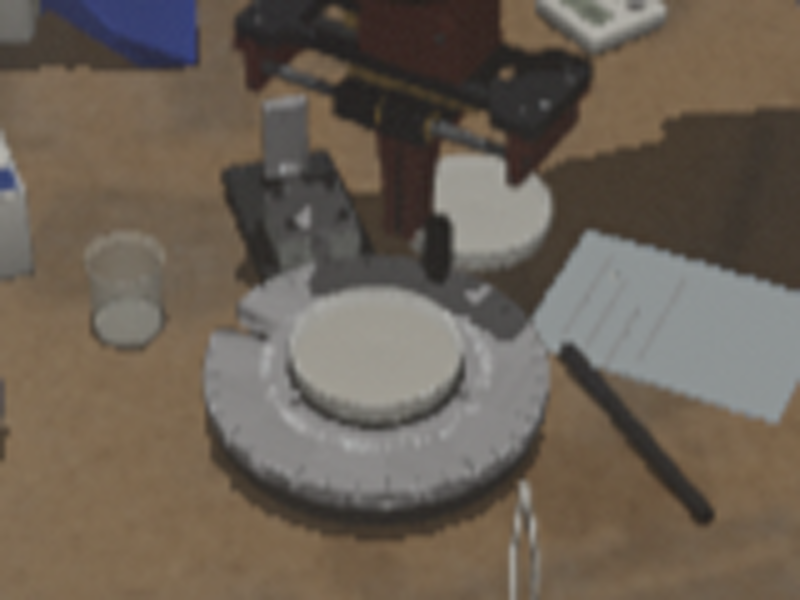

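The push is working: the post is at crop (437,245) and the slot has moved to (255,320). Carrying on.

>>> jog_arm --increments '[0, 0, 3, -1.05, -3.85, 0, 0, 0, 0, 3, -1.05, -3.85, 0, 0, 0, 0, 3, -1.05, -3.85, 0, 0, 0, 0, 3, -1.05, -3.85, 0, 0, 0, 0, 3, -1.05, -3.85, 0, 0, 0, 0, 3, -1.05, -3.85, 0, 0, 0, 0, 3, -1.05, -3.85, 0, 0, 0, 0, 3, -1.05, -3.85, 0, 0, 0, 0, 3, -1.05, -3.85, 0, 0, 0, 0, 3, -1.05, -3.85, 0, 0, 0, 0, 3, -1.05, -3.85, 0, 0, 0, 0, 3, -1.05, -3.85, 0, 0]'

```text
t: 11.72
ee_pos: [475.8, 41.5, 41.1]
orientation: [3.095, 0.539, -0.0]
ft_force: [-0.1, -2.4, 1.4]
width: 0.5
grasp_force: 0.7
```

>>> jog_arm --increments '[0, 0, 3, -1.05, -3.85, 0, 0, 0, 0, 3, -1.05, -3.85, 0, 0, 0, 0, 0, 0, 0, 0, 0, 0, 0, 0, 0, 0, 0, 0]'

```text
t: 12.22
ee_pos: [471.7, 48.2, 41.1]
orientation: [-3.119, -0.379, -0.001]
ft_force: [0.2, 0.6, 0.3]
width: 0.3
grasp_force: 0.0
```

```bash
python3 -c "
from h import *
o=get_obs();R=Ro.from_rotvec(o['orientation']).as_matrix()
print('axis in tool',(R.T@np.r_[A-o['ee_pos'][:2],0]).round(1)); plan(550,8.5,58,-76.8)
im=state();cv2.imwrite('pics/s6.png',cv2.resize(im['pixels'][190:310,220:380],(800,600),interpolation=2))"
```

```text
axis in tool [ 72.2 -22.1   0. ]
t 12.22 pos [471.7  48.2  41.1] yang -76.1 shift [ 66.5  57.4 -16.9] turn(toolz, after shift) 0.7 zaxis [ 0.  0. -1.] F [0.2 0.6 0.3] w 0.3 q [0.08 0.46 2.05 0.   0.63 1.41]
post 64 [466.2  66.3  75.3] ang -163.6
tab 67 [576.8 -89.5  70.5]
```

View pics/s6.png

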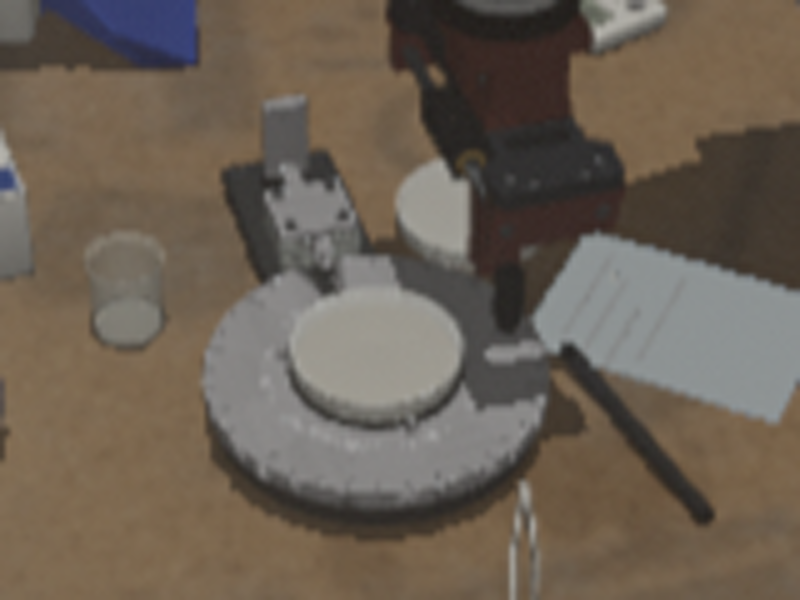

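The slot, near crop (330,280), is nearly opposite the bar nose at (322,255). I'll measure what angle remains.

```bash
cat >> h.py <<'E'
def slotfit(im):
    T=np.linalg.inv(im['cam_to_world']); g=cv2.cvtColor(im['pixels'],cv2.COLOR_BGR2GRAY).astype(np.float32)
    def samp(r,t,phi,z=36):
        c,s=np.cos(phi),np.sin(phi); p=np.stack([A[0]+r*c-t*s,A[1]+r*s+t*c,0*r+z,0*r+1],-1)@T.T
        u=im['cx']+im['fx']*p[...,0]/-p[...,2]; v=im['cy']-im['fy']*p[...,1]/-p[...,2]
        return cv2.remap(g,u.astype(np.float32),v.astype(np.float32),1)
    r,t=np.meshgrid(np.arange(66,86,2.),np.arange(-30,31,3.))
    return samp(r,t,np.radians(-76.8)).mean(1).round(0)  # brightness across bar direction, t<0 is clockwise side
E
python3 -c "
from h import *
im=state(); print('side',slotfit(im)); P=cloud(im)
d=P[...,:2]-A; e=np.radians(-76.8); rr=d@[np.cos(e),np.sin(e)]; tt=d@[-np.sin(e),np.cos(e)]
m=(abs(tt)<30)&(rr>64)&(rr<86)&(P[...,2]<50)
for a in range(-30,30,3):
    k=m&(tt>=a)&(tt<a+3); print(a,k.sum(),np.nanmean(P[...,2][k]).round(1),end=' | ')
q=P[(P[...,2]>40)&(P[...,2]<48)&(rr>110)&(rr<148)&(abs(tt)<30)]-np.r_[A,0]
print(); print('guide t mid',np.percentile(q[:,:2]@[-np.sin(e),np.cos(e)],[3,50,97]))
q=P[(P[...,2]>60)&(P[...,2]<82)&(rr>160)&(rr<200)&(abs(tt)<25)]-np.r_[A,0]
print('tab t',np.percentile(q[:,:2]@[-np.sin(e),np.cos(e)],[3,50,97]))
"
```

```text
post 70 [467.1  65.8  75.8] ang -163.0
tab 63 [577.4 -88.8  70.6]
side [129. 131. 131. 136. 137. 138. 138. 138. 126. 101.  83.  65.  57.  62.
  87. 113. 127. 132. 134. 135. 138.]
-30 4 37.1 | -27 4 38.4 | -24 8 37.5 | -21 4 36.7 | -18 7 37.1 | -15 4 36.8 | -12 3 36.3 | -9 8 37.2 | -6 6 34.2 | -3 9 31.3 | 0 1 18.4 | 3 1 21.2 | 6 0 nan | 9 1 35.4 | 12 5 37.7 | 15 6 37.5 | 18 5 37.1 | 21 6 37.5 | 24 8 38.2 | 27 4 37.0 | 
guide t mid [-21.67595193  -1.1808261   20.15061957]
tab t [-1.40801901e+01 -5.05115542e-03  1.12565347e+01]<string>:7: RuntimeWarning: Mean of empty slice
```

The slot middle is 5 mm, or 4°, short of the bar line. Pushing 4° more.

>>> jog_arm --increments '[0, 0, 1, -0.4, -1.25, 0, 0, 0, 0, 1, -0.4, -1.25, 0, 0, 0, 0, 1, -0.4, -1.25, 0, 0, 0, 0, 1, -0.4, -1.25, 0, 0, 0, 0, 0, 0, 0, 0, 0]'

```text
t: 12.95
ee_pos: [468.6, 52.9, 41.0]
orientation: [-3.13, -0.268, 0.0]
ft_force: [0.0, 0.1, -1.3]
width: 0.7
grasp_force: 0.1
```

```bash
python3 -c "
from h import *
for i in range(2): print('side',slotfit(snap('side')))
plan(0,0,0,0)
"
```

```text
side [130. 133. 136. 136. 137. 137. 130. 108.  81.  64.  60.  62.  74. 107.
 125. 132. 133. 135. 136. 133. 132.]
side [130. 132. 136. 137. 137. 138. 130. 107.  81.  64.  60.  63.  74. 107.
 125. 132. 133. 135. 136. 133. 132.]
t 13.05 pos [468.5  52.8  40.9] yang -80.2 shift [-470.7  -27.7   41.1] turn(toolz, after shift) -80.2 zaxis [-0.  0. -1.] F [-0.3 -0.8 -0. ] w 0.1 q [0.09 0.46 2.05 0.   0.63 1.49]
```

>>> jog_arm --increments '[0, 0, 0.6, -0.2, -0.8, 0, 0, 0, 0, 0, 0, 0, 0, 0, 0, 0, 0, 0, 5, 0, 0, 0, 0, 0, 0, 5, 0, 0, 0, 0, 0, 0, 0, -30, 0, 0, 0, 0, 0, 0, -30, 0, 0, 0, -4, 0, 0, -30, 0, 0, 0, 0, 0, 0, 0, 0]'

```text
t: 14.05
ee_pos: [471.7, 43.5, 132.9]
orientation: [3.121, 0.36, 0.007]
ft_force: [0.4, -0.2, -0.8]
width: 0.7
grasp_force: 0.0
```

```bash
python3 -c "
from h import *
print('side',slotfit(snap('side')))
plan(584.9,-122.5,38,-76.8)
"
```

```text
side [133. 136. 137. 137. 138. 138. 128. 102.  80.  67.  61.  64.  82. 114.
 129. 133. 135. 136. 137. 130. 132.]
t 14.1 pos [470.7  43.4 131.6] yang -76.9 shift [ 73.4 187.5  93.8] turn(toolz, after shift) -0.1 zaxis [ 0.002  0.    -1.   ] F [-0.4  0.   0.4] w 0.8 q [0.07 0.29 2.01 0.   0.84 1.41]
```

Slot centred to within about 0.5 mm. Now to the outer side of the thumb plate.

>>> jog_arm --increments '[0, 0, 0, 12.2, 31.2, 0, 0, 0, 0, 0, 12.2, 31.2, 0, 0, 0, 0, 0, 12.2, 31.2, 0, 0, 0, 0, 0, 12.2, 31.2, 0, 0, 0, 0, 0, 12.2, 31.2, 0, 0, 0, 0, 0, 12.2, 31.2, 0, 0, 0, 0, 0, 0, 0, 0, 0, 0, 0, 0, 0, 0, 31, 0, 0, 0, 0, 0, 0, 31, 0, 0, 0, 0, 0, 0, 31, 0, 0, 0, 0, 0, 0, 0, 0]'

```text
t: 15.48
ee_pos: [580.7, -120.6, 35.0]
orientation: [-3.118, -0.36, 0.01]
ft_force: [-0.5, 0.1, -0.3]
width: 0.6
grasp_force: 0.0
```

```bash
python3 -c "
from h import *
im=snap('side')
plan(584.9,-122.5,38,-76.8); P=cloud(im)
cv2.imwrite('pics/s7.png',cv2.resize(im['pixels'][170:290,220:380],(800,600),interpolation=2))
"
```

```text
t 15.53 pos [ 582.3 -121.    36.6] yang -76.8 shift [ 2.2  2.  -1.4] turn(toolz, after shift) -0.0 zaxis [-0.004  0.001 -1.   ] F [ 0.1 -0.7  0.3] w 0.4 q [-0.23  0.6   1.78  0.    0.77  1.12]
```

View pics/s7.png

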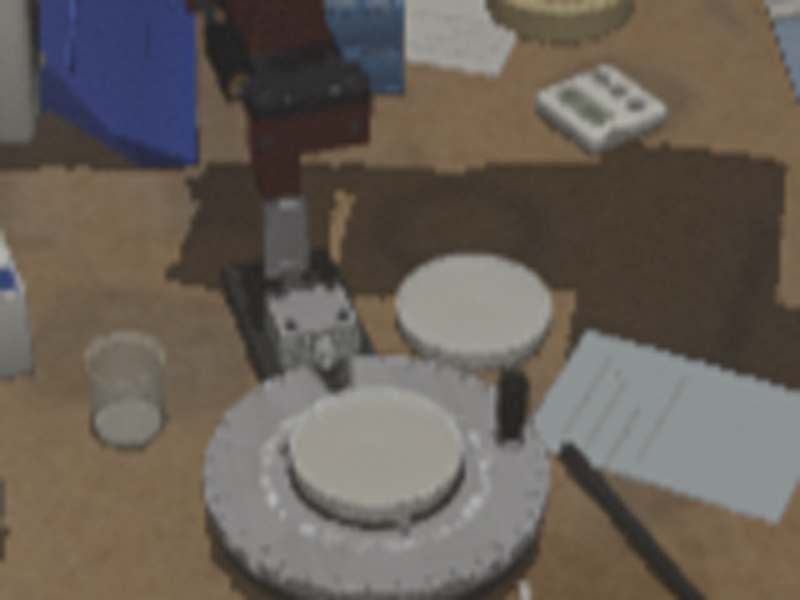

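The finger hangs behind the thumb plate at crop (287,230), in line with it. The slot at (335,375) faces the nose. Pushing in.

>>> jog_arm --increments '[0, 0, 0, 0, -5, 0, 0, 0, 0, 0, 0, -5, 0, 0, 0, 0, 0, 0, -5, 0, 0, 0, 0, 0, 0, -4, 0, 0, 0, 0, 0, 0, -4, 0, 0, 0, 0, 0, 0, -4, 0, 0, 0, 0, 0, 0, -4, 0, 0, 0, 0, 0, 0, -4, 0, 0, 0, 0, 0, 0, -3, 0, 0, 0, 0, 0, 0, 0, 0, 0]'

```text
t: 16.77
ee_pos: [575.3, -84.5, 37.9]
orientation: [-3.12, -0.361, 0.0]
ft_force: [0.6, -0.7, 0.3]
width: 0.2
grasp_force: 0.6
```

```bash
cat >> h.py <<'E'
def tab():
    P=cloud(snap('side')); d=P[...,:2]-A; e=np.radians(-76.8); rr=d@[np.cos(e),np.sin(e)]; tt=d@[-np.sin(e),np.cos(e)]
    m=(P[...,2]>55)&(P[...,2]<74)&(rr>140)&(rr<195)&(abs(tt)<14)
    o=get_obs(); print('tab visible r',np.percentile(rr[m],[10,50,90]).round(1),m.sum(),'tool r',((o['ee_pos'][:2]-A)@[np.cos(e),np.sin(e)]).round(1),'F',o['ft_force'].round(1),o['t'])
E
python3 -c "
from h import *
tab(); plan(584.9,-122.5,38,-76.8)"
```

```text
tab visible r [157.4 161.  164.3] 47 tool r 175.8 F [ 0.9 -0.7 -0.3] 16.825
t 16.82 pos [575.1 -84.5  37.8] yang -76.8 shift [ 0.9 39.2 -0.2] turn(toolz, after shift) -0.0 zaxis [-0.001  0.    -1.   ] F [ 0.9 -0.7 -0.3] w 0.7 q [-0.17  0.58  1.81  0.    0.75  1.17]
```

>>> jog_arm --increments '[0, 0, 0, 0, -3, 0, 0, 0, 0, 0, 0, -3, 0, 0, 0, 0, 0, 0, -2, 0, 0]'

```text
t: 17.2
ee_pos: [573.3, -77.0, 37.8]
orientation: [-3.121, -0.361, 0.001]
ft_force: [0.5, -2.7, -0.4]
width: 0.3
grasp_force: 1.6
```

>>> jog_arm --increments '[0, 0, 0, 0, -1, 0, 0, 0, 0, 0, 0, -1, 0, 0]'

```text
t: 17.45
ee_pos: [573.0, -75.3, 37.9]
orientation: [3.12, 0.361, -0.0]
ft_force: [0.1, -7.4, -1.3]
width: 0.5
grasp_force: 3.6
```

```bash
python3 -c "
from h import *
tab();tab()"
```

```text
tab visible r [148.5 152.3 155.3] 48 tool r 166.4 F [ 1.3 -3.9 -1.5] 17.5
tab visible r [148.9 151.9 154.7] 51 tool r 166.4 F [ 1.6 -4.3 -1.4] 17.55
```

>>> jog_arm --increments '[0, 0, 0, 0, -1, 0, 0, 0, 0, 0, 0, -1, 0, 0, 0, 0, 0, 0, 0, 0, 0]'

```text
t: 17.92
ee_pos: [573.0, -75.2, 38.0]
orientation: [3.118, 0.362, 0.001]
ft_force: [1.2, -13.6, -2.1]
width: 0.1
grasp_force: 6.9
```

>>> jog_arm --increments '[0, 0, 0, 0, -1, 0, 0, 0, 0, 0, 0, 0, 0, 0]'

```text
t: 18.18
ee_pos: [573.1, -75.2, 38.1]
orientation: [3.117, 0.362, 0.002]
ft_force: [2.3, -19.2, -3.5]
width: 0.3
grasp_force: 9.2
```

```bash
python3 -c "
from h import *
tab();tab()"
```

```text
tab visible r [147.7 151.1 154.7] 50 tool r 166.3 F [  2.2 -18.8  -3.5] 18.225
tab visible r [147.8 151.4 155.2] 50 tool r 166.2 F [  1.5 -17.4  -3.3] 18.275
```

It's at a hard stop: 19 N with no further movement, and the plate's inner face is at about 150–151 mm (home is 150). Drawing back.

>>> jog_arm --increments '[0, 0, 0, 0, 6, 0, 0, 0, 0, 0, 0, 10, 0, 0, 0, 0, 0, 0, 12, 0, 0, 0, 0, 0, 0, 0, -30, 0, 0, 0, 0, 0, 0, -40, 0, 0, 0, 0, 0, 0, -50, 0, 0, 0, 0, -15, 40, 0, 0, 0, 0, 0, -15, 45, 0, 0, 0, 0, 0, -15, 45, 0, 0, 0, 0, 0, -15, 45, 0, 0, 0, 0, 0, -15, 45, 0, 0, 0, 0, 0, 0, 0, 0, 0]'

```text
t: 19.77
ee_pos: [555.4, -334.1, 157.9]
orientation: [3.121, 0.355, 0.001]
ft_force: [0.5, 0.4, 0.5]
width: 0.6
grasp_force: 0.0
```

```bash
python3 -c "
from h import *
tab(); print(slotfit(snap('side')))
im=snap('top');P=cloud(im);d=P[...,:2]-A; e=np.radians(-76.8); rr=d@[np.cos(e),np.sin(e)]; tt=d@[-np.sin(e),np.cos(e)]
m=(P[...,2]>70)&(P[...,2]<86)&(rr>130)&(rr<210)&(abs(tt)<25);print('tab r',rr[m].mean(),tt[m].mean())
m=(P[...,2]>50)&(np.hypot(*np.moveaxis(d,-1,0))<48);
s=snap('side')
cv2.imwrite('pics/f.png',np.vstack([cv2.resize(im['pixels'][155:250,130:305],(550,298),interpolation=2),cv2.resize(s['pixels'][200:300,230:400],(550,300),interpolation=2)]))
for n in['dish','spare_dish','pen','beaker','timer']: print(n,[(round(r['p'],2),np.array(r['centre']).round(0)) for r in models.look_for(n,'top')[:1]])
"
```

```text
tab visible r [148.  151.9 154.5] 49 tool r 412.5 F [-0.2 -0.  -0.3] 19.825
[131. 133. 135. 135. 136. 136. 125. 104. 114. 131. 123. 111.  97. 112.
 126. 131. 132. 134. 134. 128. 130.]
tab r 154.5129781094207 0.287684554162799
dish [(0.83, array([534.,  88.,  52.]))]
spare_dish [(0.96, array([472., -69.,  16.]))]
pen [(0.72, array([407., 100.,  12.]))]
beaker [(0.7, array([672.,  12.,  14.]))]
timer [(0.6, array([ 375., -272.,   18.]))]
```

View pics/f.png

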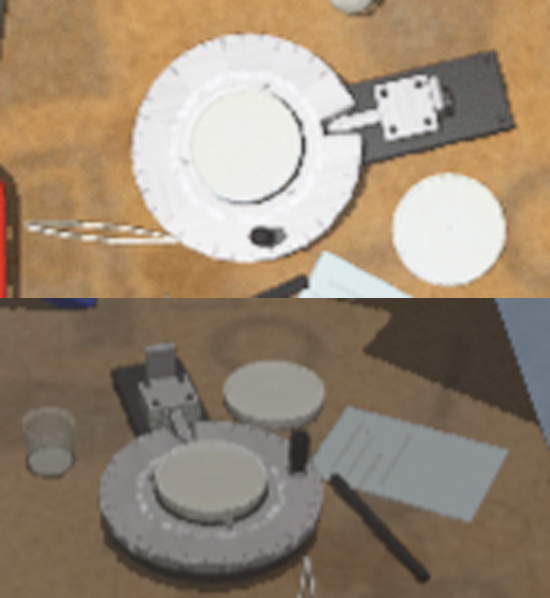

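The bar lies through the slot, at (335,125) in the top crop. The plate is at r=154.5 mm (home is 154) and hard against the guide. The dish and bystanders haven't moved.

```bash
python3 -c "
from h import *
print(job.close_job())"
```

```text
the job is handed in; nothing more can be done
None
```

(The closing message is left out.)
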